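Close the plaque press and hold its pin down

ROBOT

A 7-joint arm with a two-finger parallel gripper is mounted at the origin on the work surface. World frame = base frame: x ahead of the robot, y to its left, z up, the work surface at z = 0. Lengths are in m, angles in rad, forces in N, time in s.
With the tool pointing down it reaches from about 0.375 to 0.925 m from the base axis. Payload 3.1 kg.
Tool frame: the origin (TCP) lies between the finger pads; the fingertips stand 14 mm ahead of it and the grasp point (between the pads) lies 5 mm behind it (r.tip_reach is the distance from the TCP to the fingertips, in m); z points along the fingers, y is the line along which they close (so a half turn about z gives the same grasp; the last joint's range is limited). The gripper opens to 85 mm and grips with 20 to 120 N. Pads are 22 mm wide; open, the fingers measure 114 mm over their backs; the gripper's body (76 mm by 85 mm) begins 54 mm behind the grasp point. The pads swing forward as they close: fully open they stand 13 mm farther back than shut.
Start: joints at [1.061, 0.383, 0.044, 1.598, -0.018, 1.161, -0.05], TCP at [0.26, -0.596, 0.245] pointing down, gripper open.
Joint ranges: [-2.61, 2.61], [-0.41, 2.15], [-1.48, 1.57], [0, 2.5], [-1.57, 4.71], [0.05, 1.97], [-2.85, 2.85]. Speed limits (rad/s): [2.79, 2.79, 3.14, 3.14, 3.14, 3.14, 3.14].

INTERFACE

Orientations are given as a unit quaternion [x, y, z, w].
In Python, from rig import sense, cams, job, nets, r gives the robot as it stands.
- The arm moves only by the tool drive_tool, never from a script. Its argument "plan" is a list of rows, each an object with "gripper": the closure in counts, from 0 (fully open) to 255 (shut); "dp": the shift along the tool's x, y, z in m, a list of three; "yaw": the turn about the tool's z in degrees. In form: [{"gripper": gripper, "dp": [x, y, z], "yaw": yaw}, ...]. A call has 1 to 5 rows; each row is the pose to reach, as a shift and turn from the pose commanded when the call began, along the tool's axes at that moment; what a row does not reach only later rows make up. A row lasts 1/10 s, in which the tool goes at most 50 mm and 8.59 degrees, less where a joint would pass 70% of its speed; a pose out of reach is approached as far as the arm can. A call with a gripper value outside its range is refused whole. The fingers move at their own pace and stop on an object; the grip force is fixed at half the most. Time passes only in rows, so rows that repeat a pose let the fingers close. It gives the time, the measured TCP pose, the force, the opening and the grip force at its end, in the units of the state.
- sense(): the state, without advancing time (a new reading comes with each control period).
- cams.read_camera(name): name is "side" or "top" or "wrist"; returns (picture, depth): 480x640x3 uint8, red, green, blue; 480x640 float32, m along the optical axis (not along the pixel's ray), 0 where there is no reading.
- cams.camera_model(name): a dict with "K" (3x3 intrinsics, pixels), "R" (3x3) and "t" (3): a world point X has camera coordinates R X + t; the wrist camera has in their place "hand_eye" (4x4, takes a point from camera to tool coordinates, whose origin is the TCP and whose axes are the flange's). Camera axes: x right, y down, z forward; pixel columns grow to the right and rows downward; lengths in m; the calibration is good to about 2 mm. A picture is of the moment at which its call begins: read the wrist's pose just before it. camera_model takes no time and is no camera call.
- job.hand_in(): hands the job in; it is judged then, once.
Trained networks look in the newest picture that a camera, given by its name, has taken for a name from the list of things; names that differ only in an ending like _2 or _b are one class to them, and where a whole thing is asked for, a point or a joint stands for the part that bears it (a point fixed in the world has none). Each returns a list of dicts, best first, with "p" (0 to 1); they miss things now and then, are a little off and sometimes report something else, mostly with a low value. They report only what shows in the picture. A call takes as long as a camera call.
- nets.cut_out(camera, query): "mask" (480x640 bool, what is visible of it) and "point" ([row, column] in pixels, amid what is visible of it).
- nets.tip_of(camera, query): "point" ([row, column] in pixels: a listed point, or the origin of a listed thing).
The state is a dict: "time_s": time; "q": joint angles; "joint_vel": joint speeds; "joint_torque": joint torques, N m; "ee_pos": TCP position; "tcp_rot": TCP orientation; "ft_force": force on the tool from outside, world axes, zero at the start; "moment": the same for the moment, N m; "finger_gap": finger opening in m; "finger_force": force on a finger pad.
Only numpy, scipy, OpenCV 4.12 (cv2) and the standard library are available. Lean on these libraries where they do the work, as an engineer would, in place of code of your own. Each camera call takes 0.05 s, during which the arm holds its last target. There are 200 camera calls.

TASK

Slide the wooden plaque along the board of the mounting press, photo end first, until it is fully home against the end stop, then swing the hinged lid shut on it. Take the steel pin from its block and push it down through the aligned holes of lid and base until its shoulder sits on the lid. The press has no latch, so finish holding: still pushing the pin firmly down (about 10 newtons) so that the lid stays pressed on the plaque; do not disturb the mug, the bottle or the roll of tape.

Things in the scene. Friction and masses are not known exactly. Their poses are not given: they have to be found in the camera images.
- press: Mounting press, fixed: plywood board 14 mm thick with aluminium fittings. Origin on the table under the board. z up; y along the board, the way the plaque slides; x across it, from hinge side to pin side. The board spans x -85 to 88, y -190 to 135 mm; below y = -10 it is the open feed area. The lid covers y 50 to 125 mm; its open edge stands up to 0.19 m high.
- home (a point): On the board's top, 14 mm above the table, press frame (0, 55, 14) mm: the plaque's origin lies here when it is fully home, against the end stop (face at y = 120 mm). Fences 26 mm high (pin side 32 mm) stand at x = -48 and +48 mm from y = 30 mm on; between y = -6 and 31 mm they flare out to about 60 mm either side.
- base_hole (a point): Mouth of the vertical 15 mm hole in the base's pin-side block, 32 mm above the table, press frame (68, 87.5, 32) mm; the hole goes through to the table. It carries the press's axes.
- lid (a joint): Angle of the lid in rad: 0 when it lies level, its felt pad just touching the 16 mm plaque; grows as it opens (starts 0.85 to 1.25; limits -0.02 to 1.4). The hinge is stiff with friction (0.35 N m): the lid stays at any angle, shut too, and takes up to about 4 N to swing near its free edge.
- lid_hinge (a point): On the hinge axis at the lid's mid-width, press frame (-62, 87.5, 34) mm; the axis is parallel to the press's y. The point turns with the lid: x from hinge to free edge, z out of the outer face. The lid is an aluminium plate: x 0 to 150, y -37.5 to 37.5, z 0 to 10 mm, with a 4 mm felt pad beneath (x 20 to 104). The open lid leans away from the hinge side, so pushing its outer face shuts it.
- lid_hole (a point): Centre of the lid's 15 mm through hole, on the outer (upper) face, 130 mm from the hinge axis; turns with the lid. With the lid shut it stands 44 mm above the table, straight above base_hole.
- plaque: Loose dark wooden plaque 90 (x) x 130 (y) x 16 mm, about 0.16 kg, lying on the feed area; photo on the +y half, plain brass strip at the -y end. Origin: centre of its underside; y points to the end that goes in first. Too wide to grip: push it. Starts at y -120 to -80 mm in the press frame, up to 6 mm off the middle, turned up to 0.1 rad. Home, its last 60 mm stay outside the lid.
- pin: Loose steel pin, about 0.09 kg, upright in its block, its foot 2 mm above the table. Origin: centre of its foot; z up along it. Shaft 12 mm in diameter, 34 mm long, 4 mm chamfer at the foot; then a flange 26 mm across from 34 to 38 mm; then a round knob 22 mm in diameter from 38 to 74 mm, to grip or press. Lift it 34 mm to leave the block.
- pin_shoulder (a point): On the pin's axis, 34 mm above its foot: the underside of its flange, which rests on the lid (at lid_hole) when the pin is fully in.
- block: Wooden parking block for the pin, fixed, 50 x 50 x 36 mm, with a vertical 15 mm hole at its middle. Origin: centre of its underside, on the table. It stands either to the left or to the right of the press.
- mug: Bystander: a mug 76 mm across and 92 mm high, handle to its +y; on the other side of the press from the block. Origin: centre of its underside.
- bottle: Bystander: a clear plastic bottle with a white cap, 56 mm across, 150 mm high. Origin: centre of its underside.
- tape: Bystander: a roll of pale tape lying flat, 96 mm across, 24 mm high. Origin: centre of its underside.

How it is judged:
On the way, in this order (a step that is already met when the one before it is completed fails the run):
1. the plaque lies fully home between the fences, the lid still open (y of plaque in the frame of press between 0.05 and 0.06 m and x of plaque in the frame of press between -0.008 and 0.008 m and z of plaque in the frame of press between 0.01 and 0.018 m and angle between the y axis of plaque and the y axis of press, either way round below 0.08 rad and value of joint lid above 0.3 rad), for 0.1 s.
2. the lid is shut on the plaque, the pin not yet in (y of plaque in the frame of press between 0.05 and 0.06 m and x of plaque in the frame of press between -0.008 and 0.008 m and z of plaque in the frame of press between 0.01 and 0.018 m and angle between the y axis of plaque and the y axis of press, either way round below 0.08 rad and value of joint lid below 0.03 rad and distance between pin_shoulder and lid_hole above 0.03 m), for 0.2 s.
3. the pin is through both holes, shoulder on the lid (y of plaque in the frame of press between 0.05 and 0.06 m and x of plaque in the frame of press between -0.008 and 0.008 m and z of plaque in the frame of press between 0.01 and 0.018 m and angle between the y axis of plaque and the y axis of press, either way round below 0.08 rad and value of joint lid below 0.03 rad and distance between pin_shoulder and lid_hole below 0.005 m and horizontal distance between pin and base_hole below 0.004 m and angle between pin's own z axis and vertical below 0.08 rad and height (world z) of pin_shoulder below 0.049 m), for 0.2 s.
At the end, for the whole second after the job is handed in: Plaque home (5 mm along, 8 mm across, 0.08 rad), lid under 0.03 rad, pin upright in both holes with its shoulder within 5 mm of the lid's hole mouth, and the robot still pushing: over 4 N from pin to lid and from lid to plaque through the last second; bystanders not moved 25 mm (all of step 3 and contact force between pin and lid above 4 N and contact force between lid and plaque above 4 N); the arm keeps its last pose, push and grip.
It fails at once if the mug, bottle or tape is pushed more than 25 mm or tipped (distance of any of mug, bottle, tape from where it was at the start of the episode above 0.025 m or angle between any of mug, bottle, tape's own z axis and vertical above 0.35 rad).
It also fails if it takes over 72 s, if anything falls off the work surface, if the arm or the gripper's body presses on something with over 40 N, if the wrist force passes 120 N, or if a joint passes its speed limit or range.

## Working session

There is one attempt and no reset: what is moved stays moved. The work goes in short steps, Python scripts to look and compute and a tool call to move; the robot and the scene stay as the last step left them, time stands still between calls to the robot, and variables do not carry over. Pictures are saved under pics/ and viewed, at most 10 in all, crops included, and the job is handed in when it is done.

Besides the shell and the picture viewer there is one more tool, called by a JSON object that holds its "name" and its "arguments", one argument or row to a line. drive_tool: Moves the arm, as the interface text tells. Its arguments: {"type":"object","properties":{"plan":{"type":"array"}},"required":["plan"]}

```bash
ls; mkdir -p pics; python3 - <<'E'
from rig import sense,cams,nets,r
import cv2,numpy as np
s=sense();print(s)
for c in ("top","side"):
    p,d=cams.read_camera(c);cv2.imwrite(f"pics/{c}0.png",p[:,:,::-1]);np.save(f"pics/{c}0.npy",d)
    m=cams.camera_model(c);K,R,t=map(np.array,(m["K"],m["R"],m["t"]));print(c,K.tolist(),(-R.T@t).round(3))
    for q in ("press","home","base_hole","lid_hinge","lid_hole","plaque","pin","pin_shoulder","block","mug","bottle","tape"):
        o=nets.tip_of(c,q)
        for e in o[:2]:
            u=np.array(e["point"]);i,j=np.clip(u.round().astype(int),0,[479,639]);z=d[i,j]
            X=R.T@(z*np.linalg.inv(K)@[u[1],u[0],1]-t)
            print(c,q,round(e["p"],2),u.round(1),X.round(3))
E
```

```text
pics
{'time_s': 0.0, 'q': array([ 1.06122879,  0.38388356,  0.04382703,  1.59958139, -0.01790615,
        1.16117498, -0.04989285]), 'joint_vel': array([-0.00091372,  0.00202114, -0.00062328,  0.00033953,  0.00014431,
       -0.00011951,  0.0014793 ]), 'joint_torque': array([-2.95121054e-04, -4.33455741e+01,  1.02441441e+00, -2.49511296e+01,
        1.05471312e-02,  1.12956046e-02,  7.36281009e-06]), 'ee_pos': array([ 0.25978928, -0.59484009,  0.24385218]), 'tcp_rot': array([ 9.78870555e-01,  2.04476584e-01, -3.37875489e-04, -1.28372440e-03]), 'ft_force': array([-0.39281199, -0.23899495, -0.06729024]), 'moment': array([-0.03138711, -0.02351703,  0.01970501]), 'finger_force': 0.0, 'finger_gap': 0.08560050443565821}
top [[513.1795094443785, 0.0, 324.3905724279912], [0.0, 513.1795094443785, 240.57060222967192], [0.0, 0.0, 1.0]] [0.382 0.02  1.217]
top press 0.6 [253.8 330.6] [ 0.574 -0.018  0.017]
top home 0.66 [263.9 307.4] [0.533 0.035 0.137]
top base_hole 0.71 [233.1 289.9] [ 0.629  0.08  -0.007]
top base_hole 0.6 [282.5 493.8] [ 0.502 -0.395  0.037]
top lid_hole 0.61 [260.  293.3] [
[... 697 characters left out ...]
8.3] [0.492 0.043 0.048]
side home 0.85 [251.3 290.1] [0.559 0.046 0.013]
side home 0.18 [435.7 309.3] [ 0.5   -0.424  0.037]
side base_hole 0.85 [235.8 312.9] [0.615 0.07  0.032]
side lid_hinge 0.64 [242.9 257.9] [0.49  0.041 0.046]
side lid_hole 0.72 [190.7 278. ] [0.539 0.058 0.153]
side plaque 0.71 [285.2 313.8] [ 0.576 -0.111  0.031]
side pin 0.74 [435.4 312.1] [ 0.503 -0.425  0.037]
side pin_shoulder 0.78 [420.7 307.5] [ 0.5   -0.412  0.049]
side block 0.72 [436.9 311.9] [ 0.503 -0.426  0.036]
side block 0.24 [254.1 290.1] [0.557 0.033 0.015]
side mug 0.57 [196. 240.] [0.476 0.356 0.017]
side mug 0.16 [253.6 291.9] [0.56  0.031 0.017]
side tape 0.95 [307.2 427.3] [ 0.776 -0.183 -0.   ]
```

View pics/top0.png

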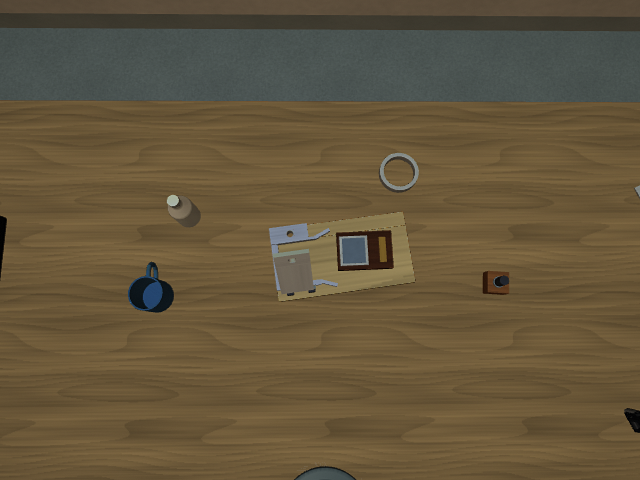

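View pics/side0.png

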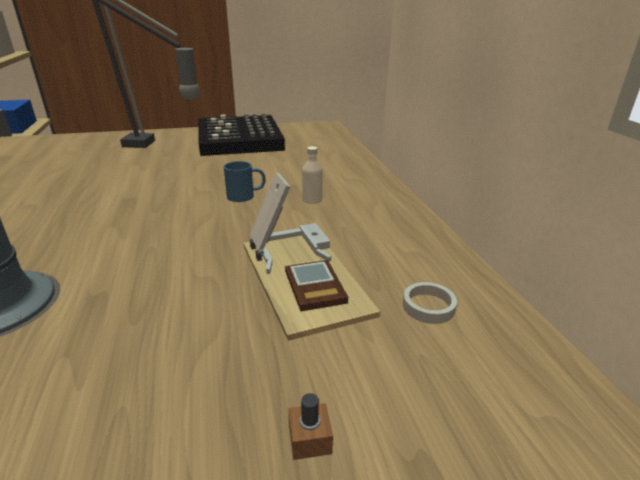

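The top view shows the press with its board corners at about (272,229), (404,212), (415,281) and (280,301), and the plaque centred near (365,251). The block and pin are on the right at (496,283), the mug is at (151,293), the bottle at (178,207) and the tape at (399,172). The side view confirms that the lid is open, leaning from the robot side, with the pin upright in its block at (311,410).

```bash
cat > h.py <<'E'
import numpy as np,cv2
from rig import sense,cams,nets,r
from scipy.spatial.transform import Rotation as Ro
def model(c,s=None):
    m=cams.camera_model(c);K=np.array(m["K"])
    if "R" in m: R=np.array(m["R"]);return K,R.T,-R.T@np.array(m["t"])
    H=np.array(m["hand_eye"]);A=Ro.from_quat(s["tcp_rot"]).as_matrix()
    return K,A@H[:3,:3],A@H[:3,3]+s["ee_pos"]
def cloud(d,M):
    K,A,c=M;v,u=np.mgrid[:480,:640]
    return (np.stack([(u-K[0,2])/K[0,0],(v-K[1,2])/K[1,1],np.ones(u.shape)],-1)*d[...,None])@A.T+c
def onplane(uv,z,M):
    K,A,c=M;uv=np.atleast_2d(uv).astype(float)
    w=np.c_[uv,np.ones(len(uv))]@np.linalg.inv(K).T@A.T
    return c+w*((z-c[2])/w[:,2])[:,None]
def rel(X,Y=None):
    "shift in tool axes from current measured pose to world X; yaw in deg to bring tool y along world angle Y"
    s=sense();A=Ro.from_quat(s["tcp_rot"]).as_matrix();o=A.T@(np.array(X)-s["ee_pos"])
    y=None
    if Y is not None:
        b=A.T@[np.cos(Y),np.sin(Y),0];y=np.degrees(np.arctan2(-b[0],b[1]))
    return o.round(4),y
E
python3 - <<'E'
from h import *
for c in ("top","side"):
    M=model(c);d=np.load(f"pics/{c}0.npy");P=cloud(d,M);p=cv2.imread(f"pics/{c}0.png")
    x,y,z=P[...,0],P[...,1],P[...,2]
    box=(x>.4)&(x<.72)&(y>-.26)&(y<.17)&(d>0)
    tab=(x>.3)&(x<.7)&(y>-.33)&(y<-.27);print(c,"table z",np.median(z[tab]),z[tab].std())
    b=box&(z>.009);b=cv2.morphologyEx(b.astype(np.uint8),cv2.MORPH_OPEN,np.ones((3,3)))>0
    n,l,st,_=cv2.connectedComponentsWithStats(b.astype(np.uint8));k=1+st[1:,4].argmax();b=l==k
    if c=="top":
        bb=b&(abs(z-.014)<.006);print("board rect",cv2.minAreaRect((P[bb][:,:2]*1000).astype(np.float32)))
    g=p.max(2)
    q=nets.cut_out(c,"plaque") if 0 else None
    dark=box&(z>.025)&(z<.036)&(y<-.02)&(x<.63)
    dark=cv2.morphologyEx(dark.astype(np.uint8),cv2.MORPH_OPEN,np.ones((3,3)))>0
    n,l,st,_=cv2.connectedComponentsWithStats(dark.astype(np.uint8));dark=l==1+st[1:,4].argmax()
    print("plaque",dark.sum(),cv2.minAreaRect((P[dark][:,:2]*1000).astype(np.float32)))
    k=(x>.42)&(x<.58)&(y<-.34)&(y>-.47)&(z>.066);print("knob top",P[k].mean(0),z[k].max() if k.any() else None)
    k=(x>.42)&(x<.58)&(y<-.34)&(y>-.47)&(abs(z-.036)<.004);print("block",cv2.minAreaRect((P[k][:,:2]*1000).astype(np.float32)))
    k=box&(z>.07)&(y>0);Q=P[k];print("lid pts",len(Q),Q.min(0),Q.max(0),Q.mean(0), np.linalg.svd(Q-Q.mean(0),full_matrices=False)[2][2])
    for e in ((404,212),(415,281),(280,301),(270,229)): 
        if c=="top": print(onplane(e,.014,M).round(4))
E
```

```text
top table z -6.304911533949742e-05 0.0024472002121340296
board rect ((570.3895874023438, -44.11958312988281), (173.55580139160156, 325.6580505371094), 8.076530456542969)
plaque 2000 ((581.4596557617188, -97.23783111572266), (90.40543365478516, 130.3806610107422), 2.590254545211792)
knob top [ 0.50386706 -0.40372854  0.0753509 ] 0.08139510017626184
block ((504.2969055175781, -404.327392578125), (51.34083938598633, 50.662437438964844), 86.13697814941406)
lid pts 1162 [0.4924912  0.02598818 0.07007942] [0.55989093 0.10606141 0.17583158] [0.52701036 0.06613489 0.12927607] [-0.88215718 -0.12464066  0.45416233]
[[ 0.676 -0.196  0.014]]
[[ 0.5088 -0.2165  0.014 ]]
[[0.4629 0.1009 0.014 ]]
[[0.6344 0.1267 0.014 ]]
side table z 0.0008602129476845688 0.0008703447930976279
plaque 2014 ((582.5479736328125, -95.08444213867188), (90.89810180664062, 134.76016235351562), 2.3814990520477295)
knob top [ 0.50461123 -0.40663303  0.07491071] 0.07865560555029433
block ((505.3211669921875, -403.50146484375), (52.96883010864258, 50.114601135253906), 85.81182098388672)
lid pts 1110 [0.49428974 0.0251277  0.07018582] [0.56037444 0.10808061 0.17566423] [0.52719145 0.05768184 0.12423052] [-0.88244875 -0.18659372  0.43181824]
```

```bash
cat >> h.py <<'E'
O=np.array([.565,-.0171]);TH=np.radians(8.08)
PR=np.array([[np.cos(TH),-np.sin(TH)],[np.sin(TH),np.cos(TH)]])
def W(x,y,z): return np.r_[O+PR@[x/1000,y/1000],z/1000]
def L(X): return np.r_[PR.T@(np.array(X)[:2]-O)*1000,X[2]*1000].round(1)
E
python3 - <<'E'
from h import *
print(r.tip_reach,W(2,-178,150),L([.5815,-.0972,.014]),W(68,87.5,32));print(rel(W(2,-178,160),TH),rel(W(2,-178,160),TH+np.pi))
E
```

```text
0.014 [ 0.59199905 -0.19305184  0.15      ] [  5.1 -81.6  14. ] [0.62002633 0.07908915 0.032     ]
(array([ 0.4652, -0.2361,  0.0853]), np.float64(-74.48412375506378)) (array([ 0.4652, -0.2361,  0.0853]), np.float64(105.51587624493622))
```

{"name": "drive_tool", "arguments": {
  "plan": [
    {"gripper": 100, "dp": [0.045, -0.022, 0], "yaw": 0},
    {"gripper": 100, "dp": [0.09, -0.044, 0], "yaw": 0},
    {"gripper": 100, "dp": [0.135, -0.066, 0], "yaw": 0},
    {"gripper": 100, "dp": [0.18, -0.088, 0], "yaw": 0},
    {"gripper": 100, "dp": [0.22, -0.11, 0], "yaw": 0}
  ]
}}

```text
time_s: 1.8
ee_pos: [0.4196, -0.4047, 0.2456]
tcp_rot: [0.979, 0.205, 0.001, 0.0]
ft_force: [0.5, -0.4, -0.4]
finger_gap: 0.0518
finger_force: 0.0
```

{"name": "drive_tool", "arguments": {
  "plan": [
    {"gripper": 100, "dp": [0.045, -0.022, 0], "yaw": 0},
    {"gripper": 100, "dp": [0.09, -0.044, 0], "yaw": 0},
    {"gripper": 100, "dp": [0.135, -0.066, 0], "yaw": 0},
    {"gripper": 100, "dp": [0.18, -0.088, 0], "yaw": 0},
    {"gripper": 100, "dp": [0.22, -0.11, 0.03], "yaw": 0}
  ]
}}

```text
time_s: 2.3
ee_pos: [0.5783, -0.2194, 0.2227]
tcp_rot: [0.979, 0.205, 0.005, 0.002]
ft_force: [0.9, -0.4, -0.0]
finger_gap: 0.052
finger_force: 0.0
```

{"name": "drive_tool", "arguments": {
  "plan": [
    {"gripper": 100, "dp": [0.025, -0.016, 0], "yaw": -8},
    {"gripper": 100, "dp": [0.025, -0.016, 0], "yaw": -16},
    {"gripper": 100, "dp": [0.025, -0.016, 0], "yaw": -24},
    {"gripper": 100, "dp": [0.025, -0.016, 0], "yaw": -32},
    {"gripper": 100, "dp": [0.025, -0.016, 0], "yaw": -40}
  ]
}}

```text
time_s: 2.8
ee_pos: [0.5893, -0.1965, 0.2179]
tcp_rot: [0.848, 0.529, -0.0, 0.0]
ft_force: [-0.0, -0.0, 0.1]
finger_gap: 0.0517
finger_force: 0.0
```

{"name": "drive_tool", "arguments": {
  "plan": [
    {"gripper": 100, "dp": [0, 0, 0], "yaw": -8},
    {"gripper": 100, "dp": [0, 0, 0], "yaw": -16},
    {"gripper": 100, "dp": [0, 0, 0], "yaw": -24},
    {"gripper": 100, "dp": [0, 0, 0], "yaw": -32},
    {"gripper": 100, "dp": [0, 0, 0], "yaw": -34.5}
  ]
}}

```text
time_s: 3.3
ee_pos: [0.5893, -0.1968, 0.218]
tcp_rot: [0.654, 0.756, 0.0, 0.0]
ft_force: [0.6, 0.6, 0.0]
finger_gap: 0.0517
finger_force: 0.0
```

```bash
python3 - <<'E'
from h import *
s=sense();print(s["time_s"],s["ee_pos"],L(s["ee_pos"]),s["q"].round(2),s["finger_gap"],s["ft_force"]);print(rel(W(2,-178,34),TH))
p,d=cams.read_camera("wrist");cv2.imwrite("pics/w1.png",p[:,:,::-1]);M=model("wrist",s);P=cloud(d,M)
x,y,z=P[...,0],P[...,1],P[...,2]
print(nets.tip_of("wrist","plaque")[:1])
E
```

```text
3.3 [ 0.5892884  -0.19677631  0.21798721] [  -1.2 -181.3  218. ] [ 0.6   0.39 -0.43  1.68  0.18  1.11  0.27] 0.05167818775159118 [0.63107445 0.60859392 0.00419385]
(array([0.0033, 0.0032, 0.184 ]), np.float64(0.18907532378376146))
[{'point': [82.1, 330.6], 'p': 0.93}]
```

View pics/w1.png

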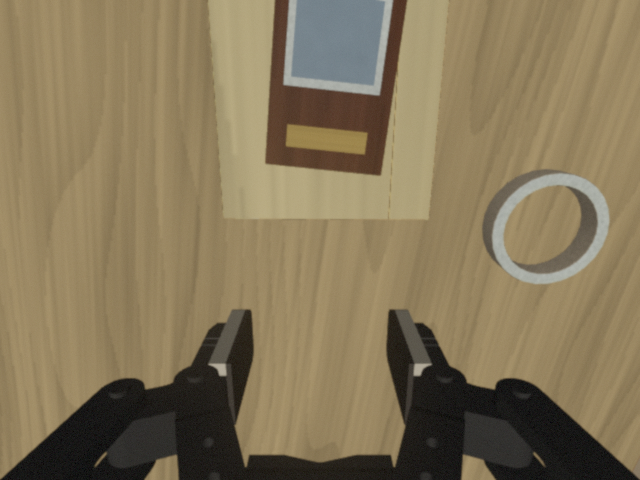

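The wrist view shows the plaque's tail edge at (265,163)–(382,174) and the board end at row 218. Both finger tips straddle it at columns 235 and 405, so I'll descend behind the tail.

{"name": "drive_tool", "arguments": {
  "plan": [
    {"gripper": 100, "dp": [0.003, 0.003, 0.045], "yaw": 0},
    {"gripper": 100, "dp": [0.003, 0.003, 0.09], "yaw": 0},
    {"gripper": 100, "dp": [0.003, 0.003, 0.135], "yaw": 0},
    {"gripper": 100, "dp": [0.003, 0.003, 0.17], "yaw": 0},
    {"gripper": 100, "dp": [0.003, 0.003, 0.18], "yaw": 0}
  ]
}}

```text
time_s: 3.9
ee_pos: [0.5878, -0.1923, 0.0332]
tcp_rot: [0.656, 0.755, -0.002, -0.004]
ft_force: [-0.4, 0.6, -0.7]
finger_gap: 0.0522
finger_force: 0.0
```

```bash
python3 - <<'E'
from h import *
s=sense();print(s["ee_pos"],L(s["ee_pos"]),s["ft_force"])
p,d=cams.read_camera("wrist");cv2.imwrite("pics/w2.png",p[:,:,::-1]);M=model("wrist",s);P=cloud(d,M)
Q=P[(d>0)&(d<.35)].reshape(-1,3);Q=Q[np.linalg.norm(Q[:,:2]-s["ee_pos"][:2],axis=1)<.07]
l=np.array([L(q) for q in Q]);
for a in (l[:,0]<-24),(l[:,0]>20):
    k=l[a&(l[:,1]<-160)&(l[:,2]>16.5)];print(len(k),k[:,2].min() if len(k) else None,np.percentile(k,[2,98],axis=0) if len(k) else 0)
p,d=cams.read_camera("side");cv2.imwrite("pics/s2.png",cv2.resize(p[220:380,220:440,::-1],None,fx=3,fy=3))
E
```

```text
[ 0.5878006  -0.19234929  0.03316343] [  -2.1 -176.7   33.2] [-0.354541    0.61687302 -0.72475282]
18741 20.6 [[ -61.6  -185.9    30.08]
 [ -25.2  -160.4    98.7 ]]
19384 20.2 [[  21.3 -185.8   29.7]
 [  59.6 -160.3   99. ]]
```

View pics/s2.png

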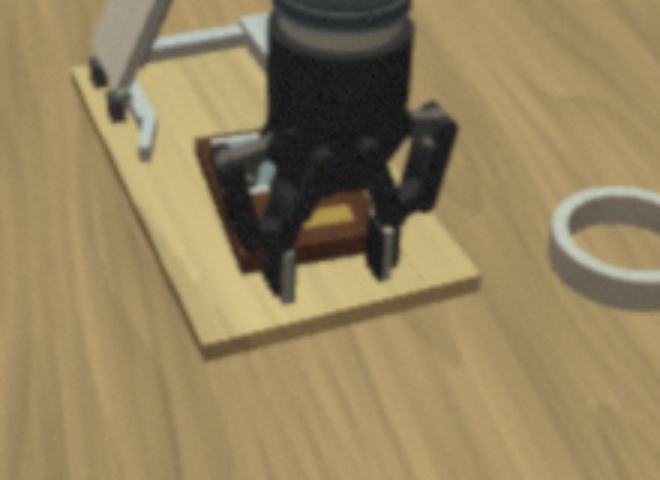

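The crop shows the finger pads at (288,290) and (385,265), just behind the plaque's tail edge and slightly above the board. I'll go a little lower, then check.

{"name": "drive_tool", "arguments": {
  "plan": [
    {"gripper": 100, "dp": [0, 0.003, 0.003], "yaw": 0},
    {"gripper": 100, "dp": [0, 0.003, 0.003], "yaw": 0},
    {"gripper": 100, "dp": [0, 0.003, 0.003], "yaw": 0}
  ]
}}

```text
time_s: 4.3
ee_pos: [0.5968, -0.1931, 0.0373]
tcp_rot: [0.655, 0.755, 0.001, 0.002]
ft_force: [-0.3, 0.5, 0.1]
finger_gap: 0.0522
finger_force: 0.0
```

{"name": "drive_tool", "arguments": {
  "plan": [
    {"gripper": 100, "dp": [0, 0, 0.003], "yaw": 0},
    {"gripper": 100, "dp": [0, 0, 0.006], "yaw": 0},
    {"gripper": 100, "dp": [0, 0, 0.008], "yaw": 0},
    {"gripper": 100, "dp": [0, 0, 0.008], "yaw": 0}
  ]
}}

```text
time_s: 4.7
ee_pos: [0.5943, -0.1926, 0.0264]
tcp_rot: [0.655, 0.755, -0.0, -0.001]
ft_force: [0.5, 0.4, 0.4]
finger_gap: 0.0519
finger_force: 0.0
```

{"name": "drive_tool", "arguments": {
  "plan": [
    {"gripper": 100, "dp": [0.012, 0, 0], "yaw": 0},
    {"gripper": 100, "dp": [0.024, 0, 0], "yaw": 0},
    {"gripper": 100, "dp": [0.036, 0, 0], "yaw": 0},
    {"gripper": 100, "dp": [0.048, 0, 0], "yaw": 0},
    {"gripper": 100, "dp": [0.06, 0, 0], "yaw": 0}
  ]
}}

```text
time_s: 5.2
ee_pos: [0.5862, -0.1317, 0.027]
tcp_rot: [0.655, 0.756, 0.0, -0.0]
ft_force: [0.1, -0.3, 0.2]
finger_gap: 0.0518
finger_force: 0.4
```

{"name": "drive_tool", "arguments": {
  "plan": [
    {"gripper": 100, "dp": [0.01, 0, 0], "yaw": 0},
    {"gripper": 100, "dp": [0.02, 0, 0], "yaw": 0},
    {"gripper": 100, "dp": [0.03, 0, 0], "yaw": 0},
    {"gripper": 100, "dp": [0.04, 0, 0], "yaw": 0},
    {"gripper": 100, "dp": [0.05, 0, 0], "yaw": 0}
  ]
}}

```text
time_s: 5.7
ee_pos: [0.5793, -0.0833, 0.027]
tcp_rot: [0.656, 0.755, -0.0, 0.0]
ft_force: [0.1, -0.8, 0.3]
finger_gap: 0.0516
finger_force: 0.5
```

```bash
cat >> h.py <<'E'
def plaque(c="top"):
    p,d=cams.read_camera(c);P=cloud(d,model(c));l=(P[...,:2]-O)@PR*1000;z=P[...,2]
    m=nets.cut_out(c,"plaque");print(c,[round(e["p"],2) for e in m])
    k=m[0]["mask"]&(abs(z-.03)<.006);q=l[k];print(len(q),cv2.minAreaRect(q.astype(np.float32)));return p
E
python3 - <<'E'
from h import *
s=sense();print(s["time_s"],s["ee_pos"],L(s["ee_pos"]),s["ft_force"],rel(s["ee_pos"],TH)[1])
plaque("top");p=plaque("side")
E
```

```text
5.7 [ 0.57931395 -0.08327445  0.02704573] [  4.9 -67.5  27. ] [ 0.14064862 -0.75302249  0.3346478 ] -0.0010703030479704955
top [0.78, 0.54]
1629 ((-1.2670249938964844, 7.792316436767578), (90.64492797851562, 129.5146942138672), 0.03462954983115196)
side [0.66, 0.49, 0.42]
659 ((-0.42627716064453125, 11.2083740234375), (131.07708740234375, 90.12324523925781), 89.86021423339844)
```

{"name": "drive_tool", "arguments": {
  "plan": [
    {"gripper": 100, "dp": [0.009, -0.001, 0], "yaw": 0},
    {"gripper": 100, "dp": [0.018, -0.002, 0], "yaw": 0},
    {"gripper": 100, "dp": [0.027, -0.003, 0], "yaw": 0},
    {"gripper": 100, "dp": [0.034, -0.003, 0], "yaw": 0},
    {"gripper": 100, "dp": [0.039, -0.003, 0], "yaw": 0}
  ]
}}

```text
time_s: 6.4
ee_pos: [0.5709, -0.0444, 0.0271]
tcp_rot: [0.655, 0.756, 0.0, 0.0]
ft_force: [0.3, -0.8, 0.5]
finger_gap: 0.052
finger_force: 0.7
```

{"name": "drive_tool", "arguments": {
  "plan": [
    {"gripper": 100, "dp": [0.003, 0, 0], "yaw": 0},
    {"gripper": 100, "dp": [0.006, 0, 0], "yaw": 0},
    {"gripper": 100, "dp": [0.008, 0, 0], "yaw": 0},
    {"gripper": 100, "dp": [0.008, 0, 0], "yaw": 0}
  ]
}}

```text
time_s: 6.8
ee_pos: [0.5698, -0.0375, 0.0271]
tcp_rot: [0.655, 0.755, 0.0, 0.0]
ft_force: [1.0, -1.2, 0.3]
finger_gap: 0.0521
finger_force: 0.3
```

```bash
python3 - <<'E'
from h import *
s=sense();print(s["time_s"],s["ee_pos"],L(s["ee_pos"]),s["ft_force"])
plaque("top");p=plaque("side")
E
```

```text
6.8 [ 0.56984985 -0.03752177  0.02707814] [  1.9 -20.9  27.1] [ 1.02089233 -1.23940375  0.34746082]
top [0.85, 0.58]
828 ((7.391487121582031, 44.16600799560547), (147.67437744140625, 74.00717163085938), 44.214324951171875)
side []Traceback (most recent call last):
  File "<stdin>", line 3, in <module>
  File "h.py", line 30, in plaque
    k=m[0]["mask"]&(abs(z-.03)<.006);q=l[k];print(len(q),cv2.minAreaRect(q.astype(np.float32)));return p
      ~^^^
IndexError: list index out of range
```

{"name": "drive_tool", "arguments": {
  "plan": [
    {"gripper": 100, "dp": [0.002, 0, 0], "yaw": 0},
    {"gripper": 100, "dp": [0.003, 0, 0], "yaw": 0},
    {"gripper": 100, "dp": [0.003, 0, 0], "yaw": 0}
  ]
}}

```text
time_s: 7.3
ee_pos: [0.5693, -0.0371, 0.0269]
tcp_rot: [0.656, 0.755, -0.001, 0.001]
ft_force: [0.7, -5.1, 0.2]
finger_gap: 0.0523
finger_force: 2.6
```

{"name": "drive_tool", "arguments": {
  "plan": [
    {"gripper": 100, "dp": [0.002, 0, 0], "yaw": 0},
    {"gripper": 100, "dp": [0.003, 0, 0], "yaw": 0},
    {"gripper": 100, "dp": [0.003, 0, 0], "yaw": 0}
  ]
}}

```text
time_s: 7.6
ee_pos: [0.5693, -0.0371, 0.027]
tcp_rot: [0.656, 0.754, -0.002, 0.002]
ft_force: [2.1, -9.0, -1.0]
finger_gap: 0.052
finger_force: 4.4
```

Force rises with no further motion, so the plaque is against the stop. I'll back off, rise, close the fingers and go to the outer side of the lid.

{"name": "drive_tool", "arguments": {
  "plan": [
    {"gripper": 100, "dp": [-0.025, 0, 0], "yaw": 0},
    {"gripper": 100, "dp": [-0.04, 0, -0.03], "yaw": 0},
    {"gripper": 200, "dp": [-0.04, 0, -0.075], "yaw": 0},
    {"gripper": 255, "dp": [-0.04, -0.03, -0.11], "yaw": 0},
    {"gripper": 255, "dp": [-0.04, -0.06, -0.15], "yaw": 0}
  ]
}}

```text
time_s: 8.1
ee_pos: [0.5144, -0.0779, 0.1778]
tcp_rot: [0.655, 0.756, 0.001, -0.001]
ft_force: [0.1, 0.2, 1.1]
finger_gap: 0.0085
finger_force: 0.0
```

{"name": "drive_tool", "arguments": {
  "plan": [
    {"gripper": 255, "dp": [0, 0, -0.035], "yaw": 0},
    {"gripper": 255, "dp": [0, 0, -0.04], "yaw": 0}
  ]
}}

```text
time_s: 8.3
ee_pos: [0.5174, -0.0786, 0.2218]
tcp_rot: [0.655, 0.756, 0.002, 0.004]
ft_force: [1.0, 0.2, 0.3]
finger_gap: 0.0
finger_force: 0.0
```

```bash
python3 - <<'E'
from h import *
s=sense();print(s["time_s"],L(s["ee_pos"]),s["ft_force"],s["finger_gap"],rel(s["ee_pos"],TH)[1])
p,d=cams.read_camera("top");P=cloud(d,model("top"));l=(P[...,:2]-O)@PR*1000;z=P[...,2]*1000
k=(abs(z-30)<5)&(abs(l[...,0])<40)&(l[...,1]<30)&(l[...,1]>-60);print("tail y",np.percentile(l[k][:,1],[1,3,10]),k.sum())
p,d=cams.read_camera("side");P=cloud(d,model("side"));l=(P[...,:2]-O)@PR*1000;z=P[...,2]*1000
k=(abs(z-30)<4)&(abs(l[...,0])<44)&(l[...,1]<40)&(l[...,1]>-60);print("tail y",np.percentile(l[k][:,1],[1,3,10]),k.sum())
k=(z>70)&(z<190)&(l[...,1]>48)&(l[...,1]<127)&(l[...,0]<60)&(l[...,0]>-62);q=np.c_[l[k],z[k]]
v=np.linalg.svd(q-q.mean(0),full_matrices=False)[2][2];print("lid",len(q),q.mean(0),v,np.arctan2(abs(v[0]),abs(v[2])))
cv2.imwrite("pics/s3.png",p[:,:,::-1])
E
```

```text
8.3 [-55.8 -54.2 221.8] [1.03269145 0.19238106 0.34236768] 8.320699006292002e-06 0.07739098731640652
tail y [-9.42838265 -8.63509722 -5.91783087] 558
tail y [-9.59945456 -8.92064449 -7.77593298] 605
lid 861 [-31.35910878  74.12002848 114.03777988] [-0.89919131 -0.07439894  0.43118417] 1.123662970423188
```

View pics/s3.png

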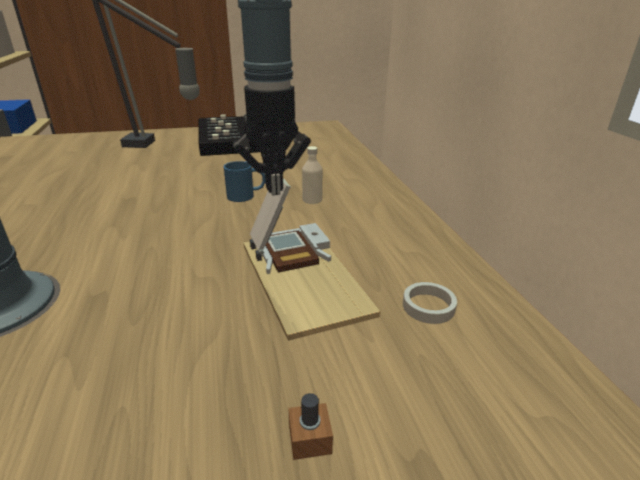

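The side view shows the plaque in the fences, with its tail near (297,262) at y ≈ -9.5 mm, so it is home. The lid is still open at 1.12 rad and the closed gripper is above the hinge side.

{"name": "drive_tool", "arguments": {
  "plan": [
    {"gripper": 255, "dp": [0.045, -0.002, 0], "yaw": 0},
    {"gripper": 255, "dp": [0.09, -0.002, 0], "yaw": 0},
    {"gripper": 255, "dp": [0.13, -0.002, 0], "yaw": 0},
    {"gripper": 255, "dp": [0.142, -0.002, 0.025], "yaw": 0},
    {"gripper": 255, "dp": [0.142, -0.002, 0.055], "yaw": 0}
  ]
}}

```text
time_s: 8.9
ee_pos: [0.4927, 0.0655, 0.1611]
tcp_rot: [0.653, 0.758, 0.001, -0.001]
ft_force: [0.0, -1.0, -0.1]
finger_gap: -0.0
finger_force: 0.0
```

{"name": "drive_tool", "arguments": {
  "plan": [
    {"gripper": 255, "dp": [0, 0, 0], "yaw": 0},
    {"gripper": 255, "dp": [0, 0, 0], "yaw": 0}
  ]
}}

```text
time_s: 9.1
ee_pos: [0.4916, 0.0607, 0.1603]
tcp_rot: [0.655, 0.755, -0.001, -0.002]
ft_force: [0.2, -0.4, 0.9]
finger_gap: -0.0003
finger_force: 0.0
```

```bash
python3 - <<'E'
from h import *
s=sense();print(s["time_s"],L(s["ee_pos"]),s["ft_force"],s["q"].round(2))
E
```

```text
9.1 [-61.7  87.3 160.3] [ 0.21538542 -0.4251598   0.93970934] [ 0.31  0.25 -0.57  2.01  0.16  0.93 -0.2 ]
```

{"name": "drive_tool", "arguments": {
  "plan": [
    {"gripper": 255, "dp": [0, 0.02, 0], "yaw": 0},
    {"gripper": 255, "dp": [0, 0.03, 0.002], "yaw": 0},
    {"gripper": 255, "dp": [0, 0.04, 0.007], "yaw": 0},
    {"gripper": 255, "dp": [0, 0.051, 0.012], "yaw": 0},
    {"gripper": 255, "dp": [0, 0.06, 0.018], "yaw": 0}
  ]
}}

```text
time_s: 9.6
ee_pos: [0.5539, 0.0688, 0.1442]
tcp_rot: [0.656, 0.755, 0.0, 0.0]
ft_force: [-0.8, -0.5, 2.2]
finger_gap: -0.0002
finger_force: 1.1
```

{"name": "drive_tool", "arguments": {
  "plan": [
    {"gripper": 255, "dp": [0, 0.01, 0.009], "yaw": 0},
    {"gripper": 255, "dp": [0, 0.019, 0.018], "yaw": 0},
    {"gripper": 255, "dp": [0, 0.025, 0.028], "yaw": 0},
    {"gripper": 255, "dp": [0, 0.032, 0.039], "yaw": 0},
    {"gripper": 255, "dp": [0, 0.036, 0.049], "yaw": 0}
  ]
}}

```text
time_s: 10.1
ee_pos: [0.5888, 0.0743, 0.0937]
tcp_rot: [0.655, 0.755, 0.0, -0.0]
ft_force: [-0.2, 0.1, 1.6]
finger_gap: 0.0001
finger_force: 0.7
```

```bash
python3 - <<'E'
from h import *
s=sense();print(s["time_s"],L(s["ee_pos"]),s["ft_force"],s["q"].round(2))
E
```

```text
10.1 [36.4 87.1 93.7] [-0.22707157  0.13377331  1.63620774] [ 0.21  0.51 -0.5   1.83  0.31  0.88 -0.29]
```

On track, with light contact as the lid swings down.

{"name": "drive_tool", "arguments": {
  "plan": [
    {"gripper": 255, "dp": [0, 0.002, 0.009], "yaw": 0},
    {"gripper": 255, "dp": [0, 0.004, 0.017], "yaw": 0},
    {"gripper": 255, "dp": [0, 0.006, 0.025], "yaw": 0},
    {"gripper": 255, "dp": [0, 0.006, 0.031], "yaw": 0},
    {"gripper": 255, "dp": [0, 0.006, 0.034], "yaw": 0}
  ]
}}

```text
time_s: 10.6
ee_pos: [0.5937, 0.0748, 0.0602]
tcp_rot: [0.655, 0.755, -0.0, -0.0]
ft_force: [1.2, 1.1, 1.8]
finger_gap: 0.0001
finger_force: 0.5
```

{"name": "drive_tool", "arguments": {
  "plan": [
    {"gripper": 255, "dp": [0, 0, 0.003], "yaw": 0},
    {"gripper": 255, "dp": [0, 0, 0.006], "yaw": 0},
    {"gripper": 255, "dp": [0, 0, 0.008], "yaw": 0},
    {"gripper": 255, "dp": [0, 0, 0.008], "yaw": 0}
  ]
}}

```text
time_s: 11.0
ee_pos: [0.5941, 0.0749, 0.058]
tcp_rot: [0.656, 0.755, -0.002, 0.0]
ft_force: [-9.7, -3.0, 27.7]
finger_gap: -0.0004
finger_force: 13.5
```

The lid is shut, with the tip at z = 44 mm. I'll ease off and look at the lid hole from above with the wrist camera.

{"name": "drive_tool", "arguments": {
  "plan": [
    {"gripper": 255, "dp": [0, 0, -0.01], "yaw": 0},
    {"gripper": 255, "dp": [-0.02, 0.01, -0.05], "yaw": 0},
    {"gripper": 255, "dp": [-0.045, 0.025, -0.09], "yaw": 0},
    {"gripper": 255, "dp": [-0.045, 0.025, -0.1], "yaw": 0},
    {"gripper": 255, "dp": [-0.045, 0.025, -0.1], "yaw": 0}
  ]
}}

```text
time_s: 11.5
ee_pos: [0.6272, 0.0328, 0.1555]
tcp_rot: [0.656, 0.754, 0.002, 0.002]
ft_force: [0.7, 0.7, -0.8]
finger_gap: 0.0002
finger_force: 0.0
```

{"name": "drive_tool", "arguments": {
  "plan": [
    {"gripper": 255, "dp": [0, 0, 0], "yaw": 0},
    {"gripper": 255, "dp": [0, 0, 0], "yaw": 0}
  ]
}}

```text
time_s: 11.7
ee_pos: [0.6228, 0.0349, 0.1506]
tcp_rot: [0.655, 0.756, -0.001, -0.002]
ft_force: [-0.7, 0.1, 0.4]
finger_gap: 0.0002
finger_force: 0.0
```

```bash
python3 - <<'E'
from h import *
s=sense();print(s["time_s"],L(s["ee_pos"]),s["ft_force"],s["q"].round(2))
p,d=cams.read_camera("wrist");M=model("wrist",s)
for q in ("lid_hole","base_hole"):
  for e in nets.tip_of("wrist",q)[:2]: print(q,e,L(onplane(e["point"][::-1],.044,M)[0]),onplane(e["point"][::-1],.044,M)[0])
P=cloud(d,M);l=(P[...,:2]-O)@PR*1000;z=P[...,2]*1000
k=(abs(l[...,0]-20)<50)&(abs(l[...,1]-90)<30)&(z<60);A=np.c_[l[k],np.ones(k.sum())];c=np.linalg.lstsq(A,z[k],rcond=None)[0];print("lid plane",c,A.mean(0)@c)
k=(abs(l[...,0])<40)&(l[...,1]<40)&(l[...,1]>-40)&(abs(z-30)<4);print("tail",np.percentile(l[k][:,1],[1,3]) if k.any() else 0)
cv2.imwrite("pics/w3.png",p[:,:,::-1])
E
```

```text
11.7 [ 64.6  43.4 150.6] [-0.69115135  0.08889774  0.43637748] [ 0.28  0.49 -0.51  1.72  0.27  1.01 -0.18]
lid_hole {'point': [176.7, 332.8], 'p': 0.78} [72.  86.6 44. ] [0.62413596 0.07877268 0.044     ]
base_hole {'point': [171.8, 328.3], 'p': 0.63} [69.4 89.4 44. ] [0.6211725  0.08115659 0.044     ]
lid plane [-1.67439722e-02  7.84789146e-03  4.17440970e+01] 42.126799053407716
tail [-9.14594936 -8.06848343]
```

View pics/w3.png

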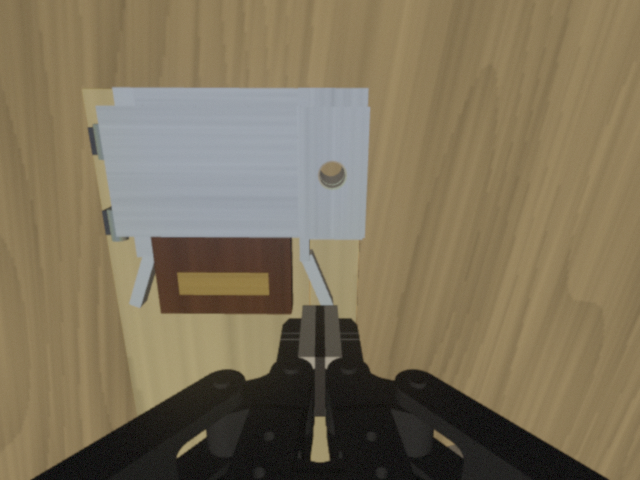

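The lid is shut flat, and its hole is at about (332,175) with the base hole lined up beneath it. The plaque tail still sits at (225,313). Next I'll go to the pin with the same yaw, so camera biases cancel.

```bash
python3 - <<'E'
from h import *
p=np.array([.5042,-.4042,.2]);print(L(p),rel(p,TH), rel(W(*(L(p)[:2]-[0,45]),165),TH))
E
```

```text
[-114.6 -374.7  200. ] (array([-0.4173, -0.1809, -0.0485]), np.float64(0.11229350900697888)) (array([-0.4623, -0.1809, -0.0135]), np.float64(0.11229350900697888))
```

{"name": "drive_tool", "arguments": {
  "plan": [
    {"gripper": 255, "dp": [-0.035, -0.01, -0.015], "yaw": 0},
    {"gripper": 255, "dp": [-0.08, -0.03, -0.03], "yaw": 0},
    {"gripper": 200, "dp": [-0.125, -0.047, -0.03], "yaw": 0},
    {"gripper": 100, "dp": [-0.17, -0.065, -0.03], "yaw": 0},
    {"gripper": 100, "dp": [-0.215, -0.082, -0.03], "yaw": 0}
  ]
}}

```text
time_s: 12.35
ee_pos: [0.5733, -0.1919, 0.1825]
tcp_rot: [0.655, 0.756, -0.0, -0.0]
ft_force: [0.7, 0.1, -0.2]
finger_gap: 0.043
finger_force: 0.0
```

{"name": "drive_tool", "arguments": {
  "plan": [
    {"gripper": 100, "dp": [-0.045, -0.018, 0], "yaw": 0},
    {"gripper": 100, "dp": [-0.09, -0.036, 0], "yaw": 0},
    {"gripper": 100, "dp": [-0.135, -0.054, 0], "yaw": 0},
    {"gripper": 100, "dp": [-0.18, -0.072, 0], "yaw": 0},
    {"gripper": 100, "dp": [-0.22, -0.09, 0], "yaw": 0}
  ]
}}

```text
time_s: 12.85
ee_pos: [0.515, -0.4231, 0.1821]
tcp_rot: [0.656, 0.755, -0.0, -0.0]
ft_force: [0.6, -0.4, -0.2]
finger_gap: 0.0519
finger_force: 0.0
```

{"name": "drive_tool", "arguments": {
  "plan": [
    {"gripper": 100, "dp": [-0.02, -0.007, 0.015], "yaw": 0},
    {"gripper": 100, "dp": [-0.025, -0.007, 0.015], "yaw": 0},
    {"gripper": 100, "dp": [-0.025, -0.007, 0.015], "yaw": 0},
    {"gripper": 100, "dp": [-0.025, -0.007, 0.015], "yaw": 0}
  ]
}}

```text
time_s: 13.25
ee_pos: [0.5148, -0.4435, 0.1681]
tcp_rot: [0.654, 0.757, 0.001, -0.0]
ft_force: [0.2, -0.2, 0.6]
finger_gap: 0.0517
finger_force: 0.0
```

```bash
python3 - <<'E'
from h import *
s=sense();print(s["time_s"],s["ee_pos"],L(s["ee_pos"]),s["q"].round(2),s["joint_vel"].round(2).max(),rel(s["ee_pos"],TH)[1])
p,d=cams.read_camera("wrist");M=model("wrist",s)
for q in ("pin","pin_shoulder"):
  for e in nets.tip_of("wrist",q)[:1]: print(q,e,[L(onplane(e["point"][::-1],z,M)[0]) for z in (.002,.036)])
P=cloud(d,M);l=(P[...,:2]-O)@PR*1000;z=P[...,2]*1000
k=(np.hypot(l[...,0]+114.6,l[...,1]+374.7)<20)&(abs(z-75)<5)
print("knob top",cv2.minEnclosingCircle(l[k].astype(np.float32)),np.median(z[k]),k.sum())
k=(np.hypot(l[...,0]+114.6,l[...,1]+374.7)<45)&(abs(z-36)<4);print("block",cv2.minAreaRect(l[k].astype(np.float32)))
cv2.imwrite("pics/w4.png",p[:,:,::-1])
E
```

```text
13.25 [ 0.51477966 -0.44350803  0.16806314] [-109.7 -415.1  168.1] [ 0.92  0.54 -0.36  1.57  0.2   1.07  0.65] 0.0 0.24891069446240802
pin {'point': [171.1, 315.6], 'p': 0.79} [array([-111.9, -377.5,    2. ]), array([-111.7, -372.4,   36. ])]
pin_shoulder {'point': [175.6, 316.5], 'p': 0.9} [array([-111.3, -380.7,    2. ]), array([-111.1, -375.2,   36. ])]
knob top ((-111.77325439453125, -376.0467224121094), 10.931981086730957) 74.34848831251838 1231
block ((-111.73270416259766, -376.26678466796875), (50.29222106933594, 50.16917419433594), 78.23380279541016)
```

View pics/w4.png

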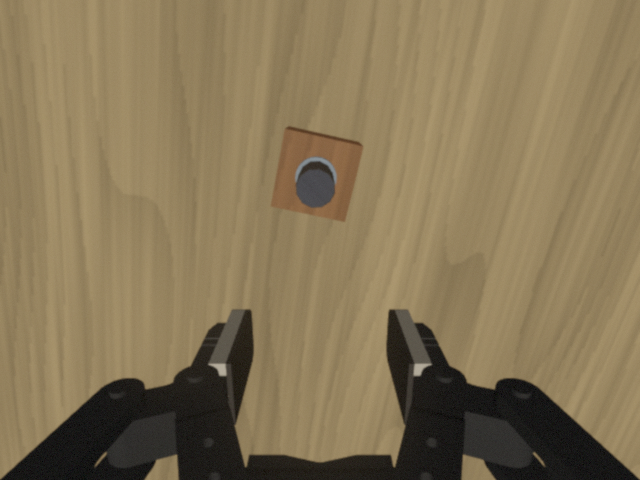

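The wrist view shows the knob at (316,180) on the block, with the flange ring behind it. The fingers clear it on both sides. Now I'll move over it and descend.

{"name": "drive_tool", "arguments": {
  "plan": [
    {"gripper": 100, "dp": [0.02, -0.003, 0], "yaw": 0},
    {"gripper": 100, "dp": [0.039, -0.003, 0.01], "yaw": 0},
    {"gripper": 100, "dp": [0.039, -0.003, 0.05], "yaw": 0},
    {"gripper": 100, "dp": [0.039, -0.003, 0.09], "yaw": 0},
    {"gripper": 100, "dp": [0.039, -0.003, 0.109], "yaw": 0}
  ]
}}

```text
time_s: 13.9
ee_pos: [0.503, -0.4055, 0.0559]
tcp_rot: [0.654, 0.756, -0.0, -0.003]
ft_force: [-0.7, 0.5, -0.7]
finger_gap: 0.0517
finger_force: 0.0
```

{"name": "drive_tool", "arguments": {
  "plan": [
    {"gripper": 100, "dp": [0, 0, 0], "yaw": 0},
    {"gripper": 140, "dp": [0, 0, 0], "yaw": 0},
    {"gripper": 180, "dp": [0, 0, 0], "yaw": 0},
    {"gripper": 255, "dp": [0, 0, 0], "yaw": 0},
    {"gripper": 255, "dp": [0, 0, 0], "yaw": 0}
  ]
}}

```text
time_s: 14.4
ee_pos: [0.5064, -0.4095, 0.0617]
tcp_rot: [0.655, 0.755, 0.0, 0.002]
ft_force: [1.0, 0.1, 6.4]
finger_gap: 0.0204
finger_force: 58.9
```

{"name": "drive_tool", "arguments": {
  "plan": [
    {"gripper": 255, "dp": [0, 0, 0], "yaw": 0},
    {"gripper": 255, "dp": [0, 0, 0], "yaw": 0},
    {"gripper": 255, "dp": [0, 0, 0], "yaw": 0}
  ]
}}

```text
time_s: 14.7
ee_pos: [0.5064, -0.4095, 0.0617]
tcp_rot: [0.655, 0.755, 0.0, 0.002]
ft_force: [-0.8, 0.1, 6.3]
finger_gap: 0.0205
finger_force: 59.0
```

```bash
python3 - <<'E'
from h import *
s=sense();print(s["time_s"],s["ee_pos"],L(s["ee_pos"]),s["ft_force"],s["finger_gap"],s["finger_force"],rel(s["ee_pos"],TH)[1])
E
```

```text
14.7 [ 0.50642172 -0.40947564  0.06169014] [-113.1 -380.2   61.7] [-0.80476347  0.11215917  6.29839319] 0.02046514984025481 58.98044943809509 0.02247513728934997
```

The grip is about 4 mm off centre along tool x, and the fingertips are touching the flange. I'll regrip.

{"name": "drive_tool", "arguments": {
  "plan": [
    {"gripper": 110, "dp": [0, 0, 0], "yaw": 0},
    {"gripper": 110, "dp": [0, 0, 0], "yaw": 0},
    {"gripper": 110, "dp": [0, 0, 0], "yaw": 0},
    {"gripper": 110, "dp": [0.002, 0, -0.001], "yaw": 0},
    {"gripper": 110, "dp": [0.004, 0, -0.002], "yaw": 0}
  ]
}}

```text
time_s: 15.2
ee_pos: [0.5034, -0.4044, 0.0606]
tcp_rot: [0.656, 0.755, -0.0, -0.0]
ft_force: [0.2, 0.8, 0.0]
finger_gap: 0.0486
finger_force: 0.0
```

{"name": "drive_tool", "arguments": {
  "plan": [
    {"gripper": 110, "dp": [0, 0, 0], "yaw": 0},
    {"gripper": 110, "dp": [0, 0, 0], "yaw": 0}
  ]
}}

```text
time_s: 15.4
ee_pos: [0.5039, -0.4044, 0.061]
tcp_rot: [0.655, 0.755, 0.0, 0.0]
ft_force: [-0.0, 0.0, -0.2]
finger_gap: 0.0485
finger_force: 0.0
```

```bash
python3 - <<'E'
from h import *
s=sense();print(s["time_s"],s["ee_pos"],L(s["ee_pos"]),s["ft_force"],s["finger_gap"],abs(s["joint_vel"]).max())
p,d=cams.read_camera("wrist");M=model("wrist",s);P=cloud(d,M);l=(P[...,:2]-O)@PR*1000;z=P[...,2]*1000
k=(np.hypot(l[...,0]+112.6,l[...,1]+375.5)<25)&(abs(z-36)<3);print("block near face",l[k].min(0),l[k].max(0))
k=(np.hypot(l[...,0]+112.6,l[...,1]+375.5)<14)&(abs(z-75)<4);print("knob top",cv2.minEnclosingCircle(l[k].astype(np.float32)) if k.any() else 0,k.sum())
p,d=cams.read_camera("top");P=cloud(d,model("top"));l=(P[...,:2]-O)@PR*1000;z=P[...,2]*1000
k=(np.hypot(l[...,0]+112.6,l[...,1]+375.5)<45)&(abs(z-36)<4);print("block",cv2.minAreaRect(l[k].astype(np.float32)),k.sum())
E
```

```text
15.4 [ 0.5038598  -0.40442361  0.06099668] [-115.  -374.9   61. ] [-0.03081879  0.03998152 -0.24557026] 0.04849887881755169 0.0028601920458919934
block near face [-137.29153824 -396.28320217] [ -87.67530149 -350.61263252]
knob top ((-112.50862884521484, -375.9087219238281), 11.3865385055542) 3091
block ((-113.88233947753906, -372.584716796875), (46.244384765625, 49.40135192871094), 80.66673278808594) 266
```

{"name": "drive_tool", "arguments": {
  "plan": [
    {"gripper": 110, "dp": [0, 0.0015, 0.003], "yaw": 0},
    {"gripper": 150, "dp": [0, 0.0015, 0.003], "yaw": 0},
    {"gripper": 255, "dp": [0, 0.0015, 0.003], "yaw": 0},
    {"gripper": 255, "dp": [0, 0.0015, 0.003], "yaw": 0},
    {"gripper": 255, "dp": [0, 0.0015, 0.003], "yaw": 0}
  ]
}}

```text
time_s: 16.0
ee_pos: [0.5053, -0.4045, 0.0579]
tcp_rot: [0.655, 0.755, 0.0, 0.0]
ft_force: [-0.3, 0.5, 0.4]
finger_gap: 0.0205
finger_force: 58.6
```

{"name": "drive_tool", "arguments": {
  "plan": [
    {"gripper": 255, "dp": [0, 0, 0], "yaw": 0},
    {"gripper": 255, "dp": [0, 0, 0], "yaw": 0},
    {"gripper": 255, "dp": [0, 0, 0], "yaw": 0}
  ]
}}

```text
time_s: 16.3
ee_pos: [0.5053, -0.4044, 0.0579]
tcp_rot: [0.655, 0.755, 0.0, -0.0]
ft_force: [0.1, -0.4, 0.7]
finger_gap: 0.0205
finger_force: 58.6
```

```bash
python3 - <<'E'
from h import *
s=sense();print(s["time_s"],s["ee_pos"],L(s["ee_pos"]),s["ft_force"],s["moment"],s["finger_gap"],s["finger_force"],abs(s["joint_vel"]).max())
E
```

```text
16.3 [ 0.5052843  -0.40439349  0.05790415] [-113.6 -375.1   57.9] [ 0.0730175  -0.44427566  0.68966277] [-0.01995256 -0.03623736  0.01286179] 0.020473757595686395 58.57455253601074 0.00204741759598376
```

Clean grip with no residual force. I'll lift straight up, then carry the pin to above the lid hole.

{"name": "drive_tool", "arguments": {
  "plan": [
    {"gripper": 255, "dp": [0, 0, -0.015], "yaw": 0},
    {"gripper": 255, "dp": [0, 0, -0.03], "yaw": 0},
    {"gripper": 255, "dp": [0, 0, -0.05], "yaw": 0},
    {"gripper": 255, "dp": [0, 0, -0.08], "yaw": 0},
    {"gripper": 255, "dp": [0, 0, -0.095], "yaw": 0}
  ]
}}

```text
time_s: 16.8
ee_pos: [0.5065, -0.4055, 0.1574]
tcp_rot: [0.656, 0.755, -0.0, 0.002]
ft_force: [0.9, -0.8, -0.2]
finger_gap: 0.0204
finger_force: 59.7
```

{"name": "drive_tool", "arguments": {
  "plan": [
    {"gripper": 255, "dp": [0.03, 0.012, 0], "yaw": 0},
    {"gripper": 255, "dp": [0.075, 0.03, 0], "yaw": 0},
    {"gripper": 255, "dp": [0.12, 0.048, 0], "yaw": 0},
    {"gripper": 255, "dp": [0.165, 0.066, 0], "yaw": 0},
    {"gripper": 255, "dp": [0.21, 0.084, 0], "yaw": 0}
  ]
}}

```text
time_s: 17.3
ee_pos: [0.5588, -0.1832, 0.154]
tcp_rot: [0.656, 0.755, -0.0, 0.0]
ft_force: [0.7, -0.3, -2.2]
finger_gap: 0.0205
finger_force: 59.7
```

{"name": "drive_tool", "arguments": {
  "plan": [
    {"gripper": 255, "dp": [0.045, 0.018, 0], "yaw": 0},
    {"gripper": 255, "dp": [0.09, 0.036, 0], "yaw": 0},
    {"gripper": 255, "dp": [0.13, 0.054, 0], "yaw": 0},
    {"gripper": 255, "dp": [0.165, 0.07, 0], "yaw": 0},
    {"gripper": 255, "dp": [0.195, 0.083, 0], "yaw": 0}
  ]
}}

```text
time_s: 17.8
ee_pos: [0.6138, 0.0229, 0.1541]
tcp_rot: [0.655, 0.756, 0.0, 0.0]
ft_force: [-1.2, 0.4, -1.3]
finger_gap: 0.0204
finger_force: 59.7
```

{"name": "drive_tool", "arguments": {
  "plan": [
    {"gripper": 255, "dp": [0.005, 0.003, 0], "yaw": 0},
    {"gripper": 255, "dp": [0.005, 0.003, 0], "yaw": 0},
    {"gripper": 255, "dp": [0.005, 0.003, 0], "yaw": 0},
    {"gripper": 255, "dp": [0.005, 0.003, 0], "yaw": 0}
  ]
}}

```text
time_s: 18.2
ee_pos: [0.6155, 0.0223, 0.1529]
tcp_rot: [0.657, 0.754, -0.001, 0.0]
ft_force: [0.6, -0.0, -1.0]
finger_gap: 0.021
finger_force: 59.7
```

```bash
python3 - <<'E'
from h import *
s=sense();print(s["time_s"],s["ee_pos"],L(s["ee_pos"]),s["ft_force"],s["finger_gap"],abs(s["joint_vel"]).max(),rel(s["ee_pos"],TH)[1],s["tcp_rot"].round(4))
p,d=cams.read_camera("wrist");M=model("wrist",s);cv2.imwrite("pics/w5.png",p[:,:,::-1])
for q in ("lid_hole","pin_shoulder"):
  for e in nets.tip_of("wrist",q)[:2]: print(q,e,L(onplane(e["point"][::-1],.044,M)[0]))
E
```

```text
18.2 [0.61550646 0.02232158 0.15285807] [ 55.5  31.9 152.9] [ 0.63211724 -0.03807995 -1.03690438] 0.02100796110685425 0.0049044917752145345 -0.20050504318475765 [ 6.569e-01  7.540e-01 -9.000e-04  3.000e-04]
lid_hole {'point': [155.8, 347.7], 'p': 0.83} [72.1 86.3 44. ]
pin_shoulder {'point': [318.2, 317.4], 'p': 0.57} [ 54.5 -17.3  44. ]
pin_shoulder {'point': [156.6, 349.6], 'p': 0.28} [73.2 85.9 44. ]
```

View pics/w5.png

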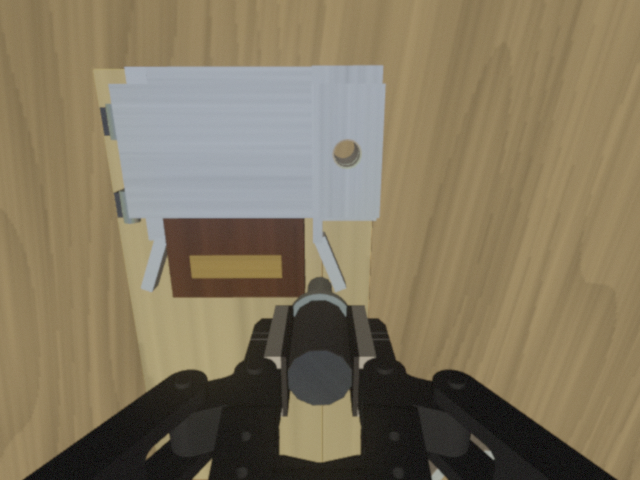

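The wrist view shows the pin held upright, with its foot at about (319,284) and knob top at (320,376). The lid hole is at about (346,153), and the plaque is still home. I'll check the camera bias against the held pin and fit the hole.

```bash
python3 - <<'E'
from h import *
s=sense();M=model("wrist",s);K,A,c=M
T=Ro.from_quat(s["tcp_rot"]).as_matrix()
for h in (18.1,-17.9,-55.9):   # knob top, flange top, foot rel. TCP
    X=s["ee_pos"]+T@[0,0,-h/1000];q=K@(A.T@(X-c));print(h,(q/q[2])[:2].round(1))
p=cv2.imread("pics/w5.png");g=cv2.cvtColor(p,cv2.COLOR_BGR2GRAY)
roi=p[130:180,320:372].astype(int);ch=(roi[...,0]-roi[...,2])  # lid bluish, hole not
m=(ch<5).astype(np.uint8);n,l,st,ce=cv2.connectedComponentsWithStats(m);print(st,ce.round(1)+[320,130])
k=1+st[1:,4].argmax();e=cv2.fitEllipse(np.argwhere(cv2.morphologyEx((l==k).astype(np.uint8),cv2.MORPH_GRADIENT,np.ones((3,3))))[:,::-1].astype(np.float32))
u=np.array(e[0])+[320,130];print(e,u,L(onplane(u,.044,M)[0]))
# knob top and foot from picture
for r0,r1 in ((284,287),(380,390)):
    row=g[r0:r1,270:370].mean(0);print(r0,[int(v) for v in row[::4]])
E
```

```text
18.1 [317.7 378.1]
-17.9 [318.1 321.2]
-55.9 [318.4 282.3]
[[   0    0   52   50 1874]
 [  12    9   30   30  726]] [[345.  154.9]
 [346.7 153.5]]
((26.68312644958496, 23.522899627685547), (30.21299171447754, 31.079235076904297), 32.45732116699219) [346.68312645 153.52289963] [71.7 88.7 44. ]
284 [66, 67, 63, 62, 62, 60, 60, 60, 65, 142, 73, 74, 76, 76, 71, 75, 168, 170, 169, 145, 152, 149, 153, 154, 151]
380 [32, 32, 31, 55, 48, 69, 70, 70, 70, 69, 68, 68, 68, 68, 67, 68, 68, 68, 69, 67, 59, 56, 44, 28, 29]
```

{"name": "drive_tool", "arguments": {
  "plan": [
    {"gripper": 255, "dp": [0.02, 0.007, 0], "yaw": 0},
    {"gripper": 255, "dp": [0.04, 0.012, 0], "yaw": 0},
    {"gripper": 255, "dp": [0.0563, 0.0145, 0.005], "yaw": 0.2},
    {"gripper": 255, "dp": [0.0563, 0.0145, 0.025], "yaw": 0.2},
    {"gripper": 255, "dp": [0.0563, 0.0145, 0.041], "yaw": 0.2}
  ]
}}

```text
time_s: 18.85
ee_pos: [0.6222, 0.0834, 0.1115]
tcp_rot: [0.657, 0.754, 0.0, 0.0]
ft_force: [-0.4, 0.0, -1.0]
finger_gap: 0.0204
finger_force: 59.8
```

{"name": "drive_tool", "arguments": {
  "plan": [
    {"gripper": 255, "dp": [0, 0, 0], "yaw": 0},
    {"gripper": 255, "dp": [0, 0, 0], "yaw": 0},
    {"gripper": 255, "dp": [0, 0, 0], "yaw": 0}
  ]
}}

```text
time_s: 19.15
ee_pos: [0.623, 0.0824, 0.1127]
tcp_rot: [0.657, 0.754, 0.0, 0.001]
ft_force: [0.6, 0.7, -0.5]
finger_gap: 0.0206
finger_force: 59.8
```

```bash
python3 - <<'E'
from h import *
s=sense();print(s["time_s"],s["ee_pos"],L(s["ee_pos"]),s["ft_force"],abs(s["joint_vel"]).max(),s["tcp_rot"].round(4))
p,d=cams.read_camera("side");cv2.imwrite("pics/s5.png",cv2.resize(p[150:270,240:380,::-1],None,fx=4,fy=4,interpolation=cv2.INTER_CUBIC))
print(rel(W(70,88.2,106),TH))
# expected pixel of hole and pin foot in side
K,A,c=model("side")
for X in (W(70,88.2,44),W(68,87.5,44),s["ee_pos"]-[0,0,.0559]):
    q=K@(A.T@(X-c));print(((q/q[2])[:2]-[240,150])*4)
E
```

```text
19.15 [0.62299649 0.08238944 0.11265536] [ 71.4  90.4 112.7] [ 0.5636282   0.65472073 -0.46230494] 0.009084391428214832 [6.573e-01 7.536e-01 4.000e-04 5.000e-04]
(array([-0.0024, -0.0016,  0.007 ]), np.float64(-0.2513852287031083))
[299.836709   315.38737814]
[296.93705279 316.53234844]
[300.94211966 293.04830176]
```

View pics/s5.png

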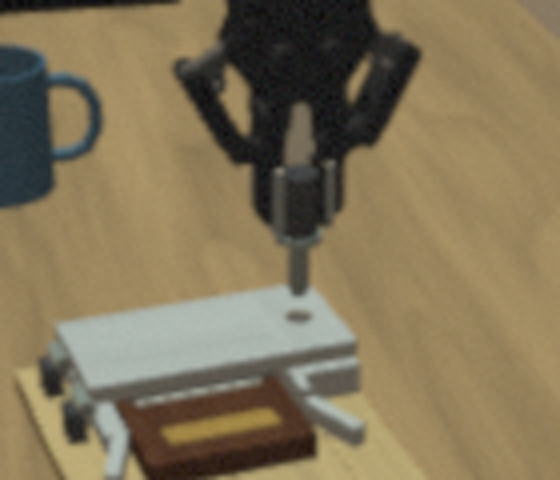

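The crop shows the pin foot at (298,292) almost directly above the hole at (298,316). I'll make a small correction and lower it.

{"name": "drive_tool", "arguments": {
  "plan": [
    {"gripper": 255, "dp": [-0.0022, -0.0011, 0.004], "yaw": 0},
    {"gripper": 255, "dp": [-0.0022, -0.0011, 0.008], "yaw": 0},
    {"gripper": 255, "dp": [-0.0022, -0.0011, 0.012], "yaw": 0},
    {"gripper": 255, "dp": [-0.0022, -0.0011, 0.016], "yaw": 0},
    {"gripper": 255, "dp": [-0.0022, -0.0011, 0.018], "yaw": 0}
  ]
}}

```text
time_s: 19.7
ee_pos: [0.6214, 0.0809, 0.0934]
tcp_rot: [0.657, 0.754, -0.0, -0.0]
ft_force: [-0.1, 0.1, -0.7]
finger_gap: 0.0204
finger_force: 59.8
```

{"name": "drive_tool", "arguments": {
  "plan": [
    {"gripper": 255, "dp": [0, 0, 0.001], "yaw": 0},
    {"gripper": 255, "dp": [0, 0, 0.001], "yaw": 0}
  ]
}}

```text
time_s: 19.9
ee_pos: [0.6214, 0.081, 0.0928]
tcp_rot: [0.657, 0.754, -0.0, -0.0]
ft_force: [0.2, -0.1, -1.2]
finger_gap: 0.0199
finger_force: 59.8
```

```bash
python3 - <<'E'
from h import *
s=sense();print(s["time_s"],L(s["ee_pos"]),s["ft_force"],s["moment"],abs(s["joint_vel"]).max(),s["tcp_rot"].round(4))
E
```

```text
19.9 [69.6 89.2 92.8] [ 0.216052   -0.10235749 -1.22136771] [-0.017807   -0.0957316  -0.09976194] 0.004029544371909232 [ 6.567e-01  7.542e-01 -1.000e-04 -1.000e-04]
```

The foot is 7 mm into the lid hole with no side force. I'll carry on down.

{"name": "drive_tool", "arguments": {
  "plan": [
    {"gripper": 255, "dp": [0, 0, 0.003], "yaw": 0},
    {"gripper": 255, "dp": [0, 0, 0.006], "yaw": 0},
    {"gripper": 255, "dp": [0, 0, 0.009], "yaw": 0},
    {"gripper": 255, "dp": [0, 0, 0.012], "yaw": 0},
    {"gripper": 255, "dp": [0, 0, 0.015], "yaw": 0}
  ]
}}

```text
time_s: 20.4
ee_pos: [0.6214, 0.0809, 0.0777]
tcp_rot: [0.657, 0.754, -0.0, -0.0]
ft_force: [0.1, -0.6, -0.2]
finger_gap: 0.0203
finger_force: 59.8
```

{"name": "drive_tool", "arguments": {
  "plan": [
    {"gripper": 255, "dp": [0, 0, 0.003], "yaw": 0},
    {"gripper": 255, "dp": [0, 0, 0.006], "yaw": 0},
    {"gripper": 255, "dp": [0, 0, 0.009], "yaw": 0},
    {"gripper": 255, "dp": [0, 0, 0.01], "yaw": 0},
    {"gripper": 255, "dp": [0, 0, 0.01], "yaw": 0}
  ]
}}

```text
time_s: 20.9
ee_pos: [0.6215, 0.0808, 0.0678]
tcp_rot: [0.657, 0.754, -0.0, -0.0]
ft_force: [0.3, -0.0, -1.1]
finger_gap: 0.0204
finger_force: 59.8
```

```bash
python3 - <<'E'
from h import *
s=sense();print(s["time_s"],L(s["ee_pos"]),s["ft_force"],s["moment"],abs(s["joint_vel"]).max(),s["tcp_rot"].round(4))
E
```

```text
20.9 [69.7 89.  67.8] [ 0.3117744  -0.03227822 -1.14375341] [ 0.07294341 -0.09518127 -0.02713161] 0.004113837418961786 [ 0.6567  0.7541 -0.     -0.    ]
```

{"name": "drive_tool", "arguments": {
  "plan": [
    {"gripper": 255, "dp": [0, 0, 0.001], "yaw": 0},
    {"gripper": 255, "dp": [0, 0, 0.002], "yaw": 0},
    {"gripper": 255, "dp": [0, 0, 0.003], "yaw": 0},
    {"gripper": 255, "dp": [0, 0, 0.004], "yaw": 0},
    {"gripper": 255, "dp": [0, 0, 0.004], "yaw": 0}
  ]
}}

```text
time_s: 21.4
ee_pos: [0.6215, 0.0809, 0.0658]
tcp_rot: [0.657, 0.754, -0.001, 0.0]
ft_force: [-3.6, -1.0, 8.8]
finger_gap: 0.0203
finger_force: 60.9
```

{"name": "drive_tool", "arguments": {
  "plan": [
    {"gripper": 255, "dp": [0, 0, 0], "yaw": 0},
    {"gripper": 255, "dp": [0, 0, 0], "yaw": 0},
    {"gripper": 255, "dp": [0, 0, 0], "yaw": 0}
  ]
}}

```text
time_s: 21.7
ee_pos: [0.6215, 0.0809, 0.0658]
tcp_rot: [0.657, 0.754, -0.0, 0.0]
ft_force: [-3.9, -0.8, 7.9]
finger_gap: 0.0204
finger_force: 60.8
```

{"name": "drive_tool", "arguments": {
  "plan": [
    {"gripper": 255, "dp": [0, 0, 0.001], "yaw": 0},
    {"gripper": 255, "dp": [0, 0, 0.001], "yaw": 0},
    {"gripper": 255, "dp": [0, 0, 0.001], "yaw": 0},
    {"gripper": 255, "dp": [0, 0, 0.001], "yaw": 0},
    {"gripper": 255, "dp": [0, 0, 0.001], "yaw": 0}
  ]
}}

```text
time_s: 22.2
ee_pos: [0.6215, 0.0809, 0.0658]
tcp_rot: [0.657, 0.754, -0.001, 0.0]
ft_force: [-5.5, -0.9, 12.2]
finger_gap: 0.0203
finger_force: 61.3
```

{"name": "drive_tool", "arguments": {
  "plan": [
    {"gripper": 255, "dp": [0, 0, 0], "yaw": 0},
    {"gripper": 255, "dp": [0, 0, 0], "yaw": 0},
    {"gripper": 255, "dp": [0, 0, 0], "yaw": 0},
    {"gripper": 255, "dp": [0, 0, 0], "yaw": 0},
    {"gripper": 255, "dp": [0, 0, 0], "yaw": 0}
  ]
}}

```text
time_s: 22.7
ee_pos: [0.6215, 0.0809, 0.0658]
tcp_rot: [0.657, 0.754, -0.001, 0.0]
ft_force: [-5.5, -1.4, 13.2]
finger_gap: 0.0204
finger_force: 61.3
```

```bash
python3 - <<'E'
from h import *
p,d=cams.read_camera("side");cv2.imwrite("pics/s6.png",cv2.resize(p[150:270,240:380,::-1],None,fx=4,fy=4,interpolation=cv2.INTER_CUBIC))
s=sense();print(s["time_s"],L(s["ee_pos"]),s["ft_force"],s["finger_gap"])
E
```

```text
22.75 [69.8 89.1 65.8] [-5.48991401 -1.94576776 12.87138041] 0.020742513579010666
```

View pics/s6.png

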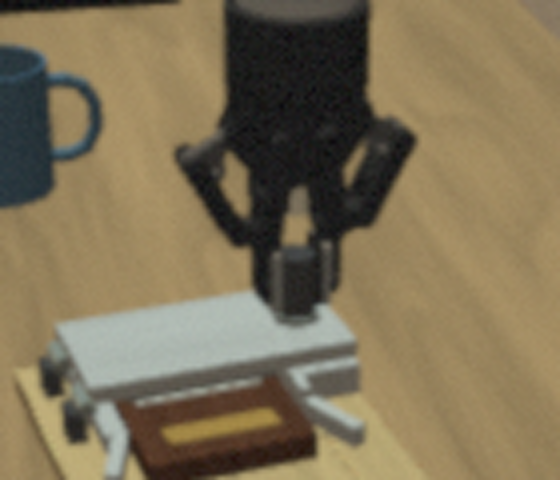

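The crop shows the pin's flange seated on the lid at (297,318), with the lid flat and the plaque home. The push is steady at about 13 N, so I'm handing in.

```bash
python3 -c "
from rig import job
print(job.hand_in())"
```

```text
the job is handed in; nothing more can be done
None
```

I handed the job in at about 23 s: the plaque is home against the end stop, the lid is shut, and the pin is seated through both holes with the arm holding about 13 N down. I never moved the arm near the bystanders, but I did not measure their positions again, and the hand-in returned no verdict.

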